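Transfer a row of sample vials into the other rack in reverse order

ROBOT

A 6-joint arm with a two-finger parallel gripper is mounted at the origin on a cart in front of the work surface, level with it; the furniture and walls round the work are solid. World frame = base frame: x ahead of the robot, y to its left, z up, the work surface at z = 0. Lengths are in mm, angles in degrees, forces in N, time in s.
With the tool pointing down it reaches from about 350 to 850 mm from the base axis. Payload 8.1 kg.
Tool frame: the origin (TCP) lies between the finger pads; the fingertips stand 25 mm ahead of it and the grasp point (between the pads) lies 6 mm ahead of it (r.tcp_to_tips is the distance from the TCP to the fingertips, in mm); z points along the fingers, y is the line along which they close (so a half turn about z gives the same grasp; the last joint's range is limited). The gripper opens to 85 mm and grips with 20 to 120 N. Pads are 22 mm wide; open, the fingers measure 114 mm over their backs; the gripper's body (76 mm by 85 mm) begins 54 mm behind the grasp point. The pads swing forward as they close: fully open they stand 13 mm farther back than shut.
Start: joints at [66.956, 7.471, 85.268, -0, 87.261, -4.893], TCP at [186.895, 570.154, 256.292] pointing down, gripper open.
Joint ranges: [-169.43, 169.43], [-51.17, 129.36], [1.28, 143.12], [-76.62, 256.62], [0, 156.53], [-152.29, 152.29]. Speed limits (degrees/s): [136.94, 136.94, 159.86, 180, 180, 180].

INTERFACE

Orientations are given as [roll, pitch, yaw] about the fixed x, y, z axes, in that order (R = Rz(yaw) Ry(pitch) Rx(roll)).
In Python, from bench import r gives the robot as it stands.
- The arm moves only by the tool apply_moves, never from a script. Its arguments are lists of equal length, an entry for each row: "angular": the turn, a rotation vector about the world's x, y, z in units of 8 degrees (1.0 is 8 degrees), a list of three; "travel": the shift along the world's x, y, z in units of 40 mm (1.0 is 40 mm), a list of three; "jaw": the opening, from 0 (shut) to 1 (fully open). A call has 1 to 20 rows; each row shifts and turns the commanded pose from where the row before left it; what a row does not reach is not made up. A row lasts 1/8 s, in which the tool goes at most 62.5 mm and 10.7 degrees, less where a joint would pass 70% of its speed; a pose out of reach is approached as far as the arm can. A call is refused whole if a number of a shift passes 1 or a number of a turn 1, either way. A call with a gripper value outside its range is refused whole. The fingers move at their own pace and stop on an object; "force" is the grip in N (left out, the last holds). Time passes only in rows, so rows that do not move let the fingers close. It gives the time, the measured TCP pose, the force, the opening and the grip force at its end, in the units of the state.
- r.sense(): the state, without advancing time (a new reading comes with each control period).
- r.snapshot(name): name is "scene" or "top"; returns a dict with "color" (384x512x3 uint8, red, green, blue), "fx", "fy", "cx", "cy" (pixels), "R" (3x3) and "t" (3): a world point X has camera coordinates R X + t. Camera axes: x right, y down, z forward; pixel columns grow to the right and rows downward; lengths in mm; the calibration is good to about 2 mm. A picture is of the moment at which its call begins. There is no depth.
- r.hand_in(): hands the job in; it is judged then, once.
The state is a dict: "time": time; "joint_pos": joint angles; "qd": joint speeds; "joint_efforts": joint torques, N m; "tool_pos": TCP position; "tcp_rot": TCP orientation; "ft_force": force on the tool from outside, world axes, zero at the start; "wrist_torque": the same for the moment, N m; "finger_gap": finger opening in mm; "grip_force": force on a finger pad.
Only numpy, scipy, OpenCV 4.12 (cv2) and the standard library are available. Lean on these libraries where they do the work, as an engineer would, in place of code of your own. Each camera call takes 0.05 s, during which the arm holds its last target. There are 200 camera calls.

TASK

Move the four amber vials from the grey rack into the empty white rack so that the row is reversed: the vial that stood farthest left in the grey rack (as the robot sees it) must stand farthest right in the white rack, the second from the left must be second from the right, and so on. Keep the vials upright, set each one flat on the floor of its own bay and let go of it, and leave the bottles standing around alone.

Things in the scene. Friction and masses are not known exactly. Their poses are not given: they have to be found in the camera images.
- vial_red_mid (a point): The amber-brown sample vial with the red screw cap and a paper band: upright cylinder, body 30 mm in diameter, cap 28 mm in diameter, 78 mm tall in all (cap is the top 18 mm), about 45 g. The point is its centre, half-way up (39 mm above its underside); its z axis points up the vial. Stands at the start in one bay of the grey rack, on the disc of its cap's colour.
- vial_yellow_mid (a point): The amber-brown sample vial with the yellow screw cap and a paper band: upright cylinder, body 30 mm in diameter, cap 28 mm in diameter, 78 mm tall in all (cap is the top 18 mm), about 45 g. The point is its centre, half-way up (39 mm above its underside); its z axis points up the vial. Stands at the start in one bay of the grey rack, on the disc of its cap's colour.
- vial_green_mid (a point): The amber-brown sample vial with the green screw cap and a paper band: upright cylinder, body 30 mm in diameter, cap 28 mm in diameter, 78 mm tall in all (cap is the top 18 mm), about 45 g. The point is its centre, half-way up (39 mm above its underside); its z axis points up the vial. Stands at the start in one bay of the grey rack, on the disc of its cap's colour.
- vial_blue_mid (a point): The amber-brown sample vial with the blue screw cap and a paper band: upright cylinder, body 30 mm in diameter, cap 28 mm in diameter, 78 mm tall in all (cap is the top 18 mm), about 45 g. The point is its centre, half-way up (39 mm above its underside); its z axis points up the vial. Stands at the start in one bay of the grey rack, on the disc of its cap's colour.
- disc_red: Flat red disc, 46 mm in diameter, 3 mm thick, fixed in the middle of a bay of the grey rack under the vial with the red cap; it stays there and so goes on showing from which bay that vial came. Origin: centre of its underside.
- disc_yellow: Flat yellow disc, 46 mm in diameter, 3 mm thick, fixed in the middle of a bay of the grey rack under the vial with the yellow cap; it stays there and so goes on showing from which bay that vial came. Origin: centre of its underside.
- disc_green: Flat green disc, 46 mm in diameter, 3 mm thick, fixed in the middle of a bay of the grey rack under the vial with the green cap; it stays there and so goes on showing from which bay that vial came. Origin: centre of its underside.
- disc_blue: Flat blue disc, 46 mm in diameter, 3 mm thick, fixed in the middle of a bay of the grey rack under the vial with the blue cap; it stays there and so goes on showing from which bay that vial came. Origin: centre of its underside.
- grey_rack: Grey rack where the vials stand at the start, in any order, nearer or farther than the white one. 66 mm wide (its x, away from the robot), 246 mm long (its y, to the robot's left), 20 mm high, fixed. Origin: centre of its underside, 3 mm above the worktop. Four open bays in a row, 54 x 54 mm inside, centres at x = 0, y = +90, +30, -30, -90 mm; walls 6 mm thick, bay floor 4 mm above the underside. 
- white_rack: White rack, empty at the start. 66 mm wide (its x, away from the robot), 246 mm long (its y, to the robot's left), 20 mm high, fixed. Origin: centre of its underside, 3 mm above the worktop. Four open bays in a row, 54 x 54 mm inside, centres at x = 0, y = +90, +30, -30, -90 mm; walls 6 mm thick, bay floor 4 mm above the underside. A vial standing in a bay has its centre 43 mm above the origin.
- bottle_red_cap: White plastic reagent bottle with a red cap, 54 mm in diameter and 105 mm tall, loose, standing beside the racks: not part of the job, leave alone. Origin: centre of its underside.
- bottle_blue_cap: White plastic reagent bottle with a blue cap, 64 mm in diameter and 118 mm tall, loose, standing beside the racks: not part of the job, leave alone. Origin: centre of its underside.
- bottle_white_cap: White plastic reagent bottle with a white cap, 48 mm in diameter and 88 mm tall, loose, standing beside the racks: not part of the job, leave alone. Origin: centre of its underside.

How it is judged:
By the outcome, as a careful person would: the job done as asked, in the order asked, and still so for the second after the job is handed in, with the robot touching nothing.
It also fails if it takes over 102 s, if anything falls off the work surface, if the arm or the gripper's body presses on something with over 40 N, if the wrist force passes 120 N, or if a joint passes its speed limit or range.

## Working session

There is one attempt and no reset: what is moved stays moved. The work goes in short steps, Python scripts to look and compute and a tool call to move; the robot and the scene stay as the last step left them, time stands still between calls to the robot, and variables do not carry over. Pictures are saved under pics/ and viewed, at most 14 in all, crops included, and the job is handed in when it is done.

Besides the shell and the picture viewer there is one more tool, called as name(argument=value, ...), one argument or row to a line, values as JSON. apply_moves: Moves the arm, as the interface text tells. Its arguments: {"type":"object","properties":{"angular":{"type":"array"},"travel":{"type":"array"},"jaw":{"type":"array"},"force":{"type":"number"}},"required":["angular","travel","jaw"]}

```bash
mkdir -p pics
python3 - <<'E'
from bench import r
import cv2,pickle
d={}
for n in("scene","top"):
    s=r.snapshot(n);d[n]=s;cv2.imwrite(f"pics/{n}0.png",s["color"][:,:,::-1]);print(n,s["fx"],s["cx"],s["cy"],s["R"],s["t"])
pickle.dump(d,open("s0.pkl","wb"))
s=r.sense();print(s)
print(r.tcp_to_tips)
E
```

```text
scene 494.8516323479805 256.4736102547834 192.4098525964067 [[ 0.4932486  -0.86961013  0.02200078]
 [-0.46991507 -0.28765212 -0.83452746]
 [ 0.73204211  0.401291   -0.55052691]] [-33.31079889 404.53467054 510.16016687]
top 460.44532235616117 254.12332750839886 187.3608318870156 [[ 0.00427265 -0.99996402 -0.00732816]
 [-0.99575995 -0.00358106 -0.09192011]
 [ 0.09189056  0.00768983 -0.99573942]] [293.43117021 516.57009065 906.76536664]
{'time': 0.1, 'joint_pos': array([ 6.69548991e+01,  7.50929623e+00,  8.53249296e+01, -2.50075693e-04,
        8.72614105e+01, -4.89445052e+00]), 'qd': array([-0.01192397, -0.10677466, -0.21825121,  0.05626974, -0.00767131,
       -0.05491901]), 'joint_efforts': array([ 8.93258384e-04, -5.70944095e+01, -5.01947522e+01, -2.61433579e-04,
        7.86191085e-03, -5.54513508e-05]), 'tool_pos': array([186.72193489, 569.71847607, 255.34666177]), 'tcp_rot': array([-1.79904691e+02, -7.91087234e-03,  1.61849355e+02]), 'ft_force': array([ 0.34357493, -0.04559364,  0.44153038]), 'wrist_torque': array([-0.01132491, -0.01096828,  0.07515384]), 'grip_force': 0.0, 'finger_gap': 85.14034445097383}
25.0
```

View pics/top0.png

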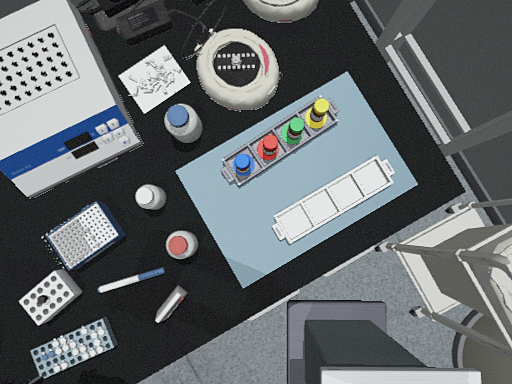

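View pics/scene0.png

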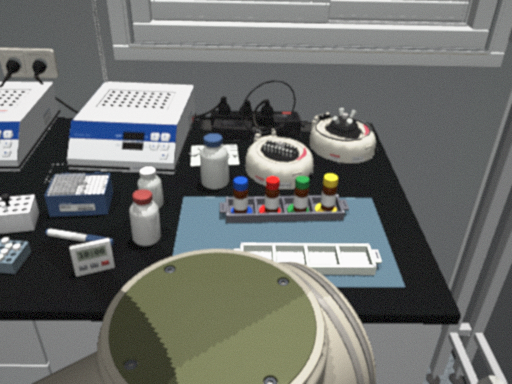

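```bash
cat > h.py <<'E'
import numpy as np,cv2,pickle
def proj(s,X):
    c=s["R"]@np.asarray(X,float).reshape(-1,3).T+s["t"].reshape(3,1)
    return np.c_[s["fx"]*c[0]/c[2]+s["cx"],s["fy"]*c[1]/c[2]+s["cy"]]
def ray(s,uv,z):
    R=s["R"];C=-R.T@s["t"];d=R.T@np.array([(uv[0]-s["cx"])/s["fx"],(uv[1]-s["cy"])/s["fy"],1.])
    return C+d*(z-C[2])/d[2]
E
python3 - <<'E'
from h import *
d=pickle.load(open("s0.pkl","rb"));t=d["top"]["color"][:,:,::-1]
cv2.imwrite("pics/c0.png",cv2.resize(t[85:255,205:405],None,fx=4,fy=3.5*4/3.5,interpolation=cv2.INTER_CUBIC)[:600])
s=d["top"]
for n,p in dict(blue=(241,158),red=(270,142),green=(296,125),yellow=(321,106)).items(): print(n,ray(s,p,88))
for p in [(274,221),(384,157),(395,180),(285,242)]: print(ray(s,p,23))
m=(t.min(2)>150).astype(np.uint8); m[:150]=0;m[:,:265]=0;m[250:]=0;m[:,405:]=0
c=max(cv2.findContours(m,0,2)[0],key=cv2.contourArea);print(cv2.minAreaRect(c))
E
```

```text
blue [565.4358405  320.11138753  88.        ]
red [596.35739692 265.13912351  88.        ]
green [629.37601936 215.57317776  88.        ]
yellow [666.49905172 167.58266146  88.        ]
[447.71826678 255.16910996  23.        ]
[578.59874575  31.36182552  23.        ]
[531.58544052  10.1405235   23.        ]
[405.81948286 233.11369696  23.        ]
((329.5, 199.5), (99.0, 129.0), 90.0)
```

View pics/c0.png

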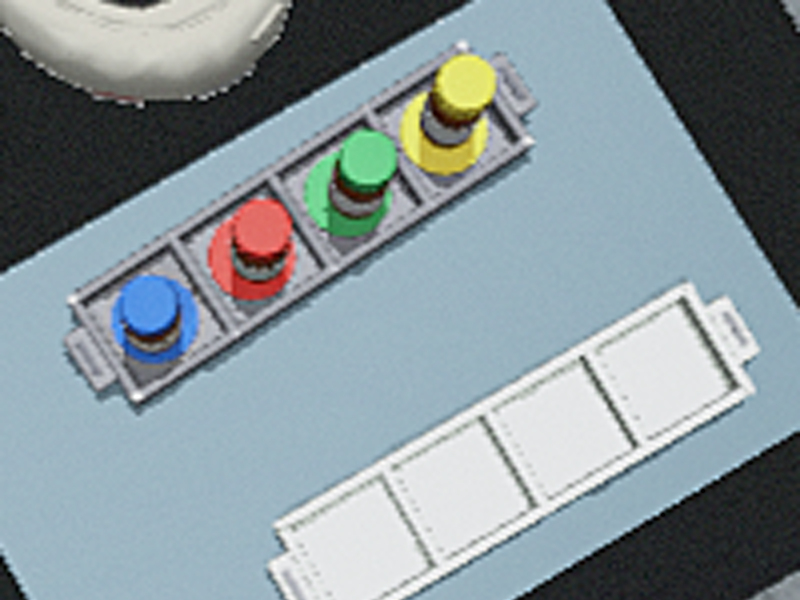

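Run:
```python
from h import *
from scipy.optimize import least_squares
s=pickle.load(open("s0.pkl","rb"))["top"]
P=lambda x,y:(205+x/4-.4,85+y/4-.4)
for n,p in dict(blue=(149,303),red=(261,224),green=(368,154),yellow=(466,81)).items(): print(n,ray(s,P(*p),88).round(1))
K=[(33,123),(33,-123),(-33,-123),(-33,123)]
for n,c in dict(grey=[(73,299),(463,45),(529,145),(139,403)],white=[(277,524),(688,287),(748,388)]).items():
    W=np.array([ray(s,P(*q),23)[:2] for q in c]);k=np.array(K[:len(c)],float)
    R=lambda a:np.array([[np.cos(a),-np.sin(a)],[np.sin(a),np.cos(a)]])
    f=least_squares(lambda v:(k@R(v[2]).T+v[:2]-W).ravel(),[500,150,-.5])
    x=f.x;print(n,x[:2],np.degrees(x[2]),f.fun.round(1))
    print((np.array([(0,90),(0,30),(0,-30),(0,-90)])@R(x[2]).T+x[:2]).round(1))
```

```text
blue [560.9 318.5  88. ]
red [599.1 265.4  88. ]
green [633.1 214.4  88. ]
yellow [668.7 167.4  88. ]
grey [612.80926672 242.73308097] 33.67148471540146 [-0.7  3.9  2.8 -1.   0.3 -4.2 -2.4  1.3]
[[562.9 317.6]
 [596.2 267.7]
 [629.4 217.8]
 [662.7 167.8]]
white [491.86193175 135.94634628] 30.704501884410558 [-1.1  3.1  3.2  0.7 -2.  -3.7]
[[445.9 213.3]
 [476.5 161.7]
 [507.2 110.2]
 [537.8  58.6]]
```

Run:
```python
from h import *
from scipy.optimize import least_squares
D=pickle.load(open("s0.pkl","rb"))
V={'blue':(561.5,318),'red':(598,266.5),'green':(632,215.5),'yellow':(667,167.5)}
Q={'g':(612.8,242.7,33.2),'w':(491.9,136,31)}
ims=[]
for n,(x0,y0,w,h,f) in dict(top=(205,85,200,165,3),scene=(210,165,180,115,3)).items():
    s=D[n];im=cv2.resize(s["color"][y0:y0+h,x0:x0+w,::-1].copy(),None,fx=f,fy=f,interpolation=cv2.INTER_CUBIC)
    def L(p,col):cv2.polylines(im,[np.round((proj(s,p)-(x0,y0)+.5)*f).astype(int)],True,col,1)
    for k,(x,y,a) in Q.items():
        a=np.radians(a);R=np.array([[np.cos(a),-np.sin(a)],[np.sin(a),np.cos(a)]])
        def T(cx,cy,hx,hy,z):
            k=np.array([(hx,hy),(hx,-hy),(-hx,-hy),(-hx,hy)])+(cx,cy);return np.c_[k@R.T+(x,y),np.full(4,z)]
        L(T(0,0,33,123,23),(255,0,255))
        for b in(90,30,-30,-90):L(T(0,b,27,27,23),(0,0,255))
    t=np.linspace(0,6.28,30)
    for v in V.values():L(np.c_[v[0]+14*np.cos(t),v[1]+14*np.sin(t),0*t+88],(0,0,0))
    ims.append(cv2.copyMakeBorder(im,0,0,0,600-im.shape[1],0))
cv2.imwrite("pics/o0.png",ims[0]);cv2.imwrite("pics/o1.png",ims[1])
```

```text
(no output)
```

View pics/o0.png

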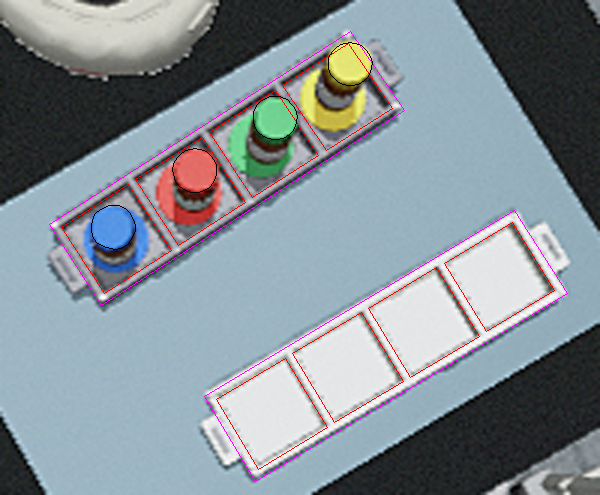

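View pics/o1.png

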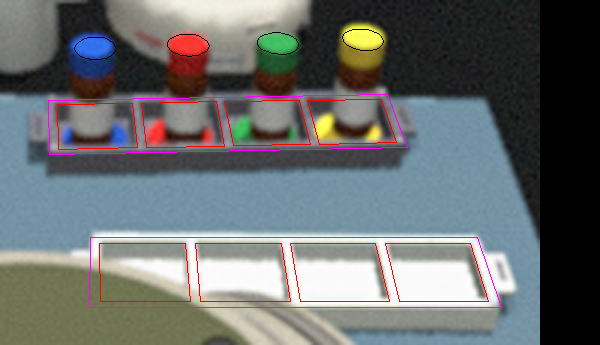

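apply_moves(
  angular=[
    [0,0,-1],
    [0,0,-1],
    [0,0,-1],
    [0,0,-1],
    [0,0,-0.8],
  ],
  travel=[
    [1,-0.7,0],
    [1,-0.7,0],
    [1,-0.7,0],
    [1,-0.7,0],
    [1,-0.7,0],
  ],
  jaw=[1,1,1,1,1],
  force=30,
)

```text
time: 0.72
tool_pos: [387.8, 428.9, 255.8]
tcp_rot: [-180.0, 0.0, 123.2]
ft_force: [0.4, 1.0, 1.0]
finger_gap: 85.4
grip_force: 0.0
```

Vials in the grey rack from left to right are blue, red, green and yellow. In both pictures the overlay of rack rims and caps fits within about 2 mm. Next I move above the blue vial.

apply_moves(
  angular=[
    [0,0,0],
    [0,0,0],
    [0,0,0],
    [0,0,0],
    [0,0,0],
    [0,0,0],
    [0,0,0],
  ],
  travel=[
    [0.87,-0.555,-0.48],
    [0.87,-0.555,-0.48],
    [0.87,-0.555,-0.48],
    [0.87,-0.555,-0.48],
    [0.86,-0.555,-0.48],
    [0,0,0],
    [0,0,0],
  ],
  jaw=[1,1,1,1,1,1,1],
)

```text
time: 1.6
tool_pos: [560.1, 319.2, 159.9]
tcp_rot: [-179.9, -0.0, 123.4]
ft_force: [-0.2, 0.8, -0.1]
finger_gap: 85.4
grip_force: 0.0
```

apply_moves(
  angular=[
    [0,0,0],
    [0,0,0],
    [0,0,0],
    [0,0,0],
    [0,0,0],
    [0,0,0],
    [0,0,0],
    [0,0,0],
    [0,0,0],
    [0,0,0],
    [0,0,0],
    [0,0,0],
  ],
  travel=[
    [0.04,-0.03,-0.6],
    [0,0,-0.6],
    [0,0,-0.6],
    [0,0,-0.6],
    [0,0,0],
    [0,0,0],
    [0,0,0],
    [0,0,0],
    [0,0,0],
    [0,0,0],
    [0,0,0],
    [0,0,0],
  ],
  jaw=[1,1,1,1,1,0.3,0.3,0.3,0.3,0.3,0.3,0.3],
  force=30,
)

```text
time: 3.1
tool_pos: [562.7, 318.2, 65.5]
tcp_rot: [179.9, 0.0, 123.4]
ft_force: [-1.4, -0.1, 6.1]
finger_gap: 29.1
grip_force: 29.6
```

apply_moves(
  angular=[
    [0,0,0],
    [0,0,0],
    [0,0,0],
    [0,0,0],
    [0,0,0],
    [0,0,0],
  ],
  travel=[
    [0,0,0.3],
    [0,0,0.7],
    [0,0,0.7],
    [0,0,0.7],
    [0,0,0],
    [0,0,0],
  ],
  jaw=[0.2,0.2,0.2,0.2,0.2,0.2],
)

```text
time: 3.85
tool_pos: [561.7, 317.7, 159.5]
tcp_rot: [-179.9, -0.0, 123.4]
ft_force: [-0.1, 0.2, 0.1]
finger_gap: 28.7
grip_force: 29.7
```

Run:
```python
from h import *
from bench import r
s=r.snapshot("scene");cv2.imwrite("pics/g1.png",cv2.resize(s["color"][60:300,100:420,::-1],None,fx=2,fy=2))
```

```text
(no output)
```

View pics/g1.png

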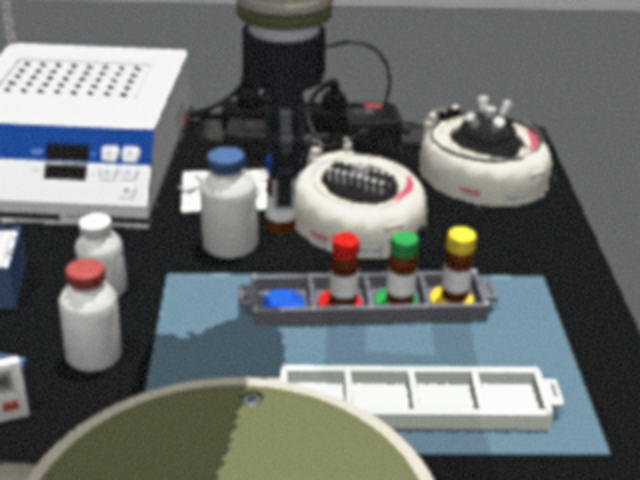

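apply_moves(
  angular=[
    [0,0,-0.3],
    [0,0,0],
    [0,0,0],
    [0,0,0],
    [0,0,0],
    [0,0,0],
    [0,0,0],
    [0,0,0],
    [0,0,0],
    [0,0,0],
  ],
  travel=[
    [-0.08,-0.81,0],
    [-0.08,-0.81,0],
    [-0.08,-0.81,0],
    [-0.08,-0.81,0],
    [-0.08,-0.81,0],
    [-0.08,-0.81,0],
    [-0.08,-0.81,0],
    [-0.03,-0.81,0],
    [0,0,0],
    [0,0,0],
  ],
  jaw=[0.2,0.2,0.2,0.2,0.2,0.2,0.2,0.2,0.2,0.2],
)

```text
time: 5.15
tool_pos: [537.9, 59.0, 159.3]
tcp_rot: [-179.9, -0.1, 121.0]
ft_force: [0.1, 0.6, -0.5]
finger_gap: 28.8
grip_force: 29.7
```

apply_moves(
  angular=[
    [0,0,0],
    [0,0,0],
    [0,0,0],
    [0,0,0],
    [0,0,0],
    [0,0,0],
  ],
  travel=[
    [0,0,-0.6],
    [0,0,-0.6],
    [0,0,-0.6],
    [0,0,-0.4],
    [0,0,0],
    [0,0,0],
  ],
  jaw=[0.2,0.2,0.2,0.2,0.2,0.2],
)

```text
time: 5.9
tool_pos: [539.1, 59.0, 73.1]
tcp_rot: [179.9, 0.0, 121.1]
ft_force: [-0.8, 0.2, 0.1]
finger_gap: 29.1
grip_force: 29.8
```

apply_moves(
  angular=[
    [0,0,0],
    [0,0,0],
    [0,0,0],
    [0,0,0],
  ],
  travel=[
    [0,0,-0.1],
    [0,0,-0.1],
    [0,0,0],
    [0,0,0],
  ],
  jaw=[0.2,0.2,0.2,0.2],
)

```text
time: 6.4
tool_pos: [538.5, 58.7, 64.4]
tcp_rot: [180.0, -0.0, 121.0]
ft_force: [-0.6, -0.6, 0.1]
finger_gap: 29.0
grip_force: 29.8
```

apply_moves(
  angular=[
    [0,0,0],
    [0,0,0],
    [0,0,0],
    [0,0,0],
  ],
  travel=[
    [0,0,-0.03],
    [0,0,-0.03],
    [0,0,0],
    [0,0,0],
  ],
  jaw=[0.2,0.2,0.2,0.2],
)

```text
time: 6.9
tool_pos: [538.8, 58.7, 62.5]
tcp_rot: [180.0, 0.0, 121.1]
ft_force: [-1.7, -0.5, 5.4]
finger_gap: 29.0
grip_force: 30.3
```

apply_moves(
  angular=[
    [0,0,0],
    [0,0,0],
    [0,0,0],
    [0,0,0],
    [0,0,0],
    [0,0,0],
    [0,0,0],
    [0,0,0],
    [0,0,0],
    [0,0,0],
    [0,0,0],
    [0,0,0],
  ],
  travel=[
    [0,0,0],
    [0,0,0],
    [0,0,0],
    [0,0,0],
    [0,0,0],
    [0,0,0],
    [0,0,0.4],
    [0,0,0.7],
    [0,0,0.7],
    [0,0,0.7],
    [0,0,0],
    [0,0,0],
  ],
  jaw=[0.4,0.5,0.8,1,1,1,1,1,1,1,1,1],
)

```text
time: 8.4
tool_pos: [538.4, 58.7, 161.8]
tcp_rot: [180.0, 0.0, 121.0]
ft_force: [-0.5, 0.8, -0.3]
finger_gap: 85.7
grip_force: 0.0
```

Run:
```python
from h import *
from bench import r
for n in("scene","top"):
    s=r.snapshot(n);cv2.imwrite(f"pics/g2{n}.png",s["color"][:,:,::-1])
```

```text
(no output)
```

View pics/g2scene.png

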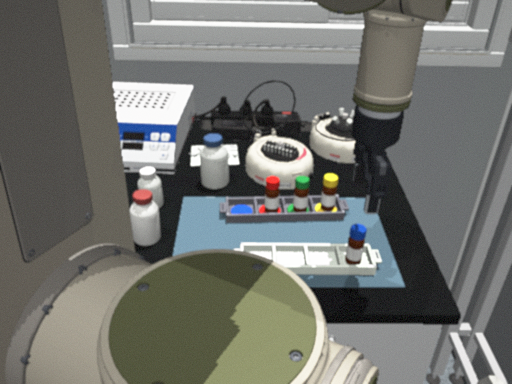

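The blue vial stands upright in the far right white bay, at about (357,245). Red is next.

apply_moves(
  angular=[
    [0,0,0.3],
    [0,0,0],
    [0,0,0],
    [0,0,0],
    [0,0,0],
    [0,0,0],
    [0,0,0],
    [0,0,0],
    [0,0,0],
  ],
  travel=[
    [0.21,0.74,0],
    [0.21,0.74,0],
    [0.21,0.74,0],
    [0.21,0.74,0],
    [0.21,0.74,0],
    [0.21,0.74,0],
    [0.22,0.75,0],
    [0,0,0],
    [0,0,0],
  ],
  jaw=[1,1,1,1,1,1,1,1,1],
)

```text
time: 9.62
tool_pos: [597.0, 265.7, 160.6]
tcp_rot: [-179.9, -0.0, 123.5]
ft_force: [0.1, 0.2, -0.5]
finger_gap: 85.4
grip_force: 0.0
```

apply_moves(
  angular=[
    [0,0,0],
    [0,0,0],
    [0,0,0],
    [0,0,0],
    [0,0,0],
    [0,0,0],
    [0,0,0],
    [0,0,0],
    [0,0,0],
    [0,0,0],
    [0,0,0],
    [0,0,0],
  ],
  travel=[
    [0,0,-0.6],
    [0,0,-0.6],
    [0,0,-0.6],
    [0,0,-0.6],
    [0,0,0],
    [0,0,0],
    [0,0,0],
    [0,0,0],
    [0,0,0],
    [0,0,0],
    [0,0,0],
    [0,0,0],
  ],
  jaw=[1,1,1,1,1,0.3,0.3,0.3,0.3,0.3,0.3,0.2],
  force=30,
)

```text
time: 11.12
tool_pos: [598.3, 266.5, 67.1]
tcp_rot: [179.9, 0.0, 123.5]
ft_force: [-1.9, -0.2, 6.7]
finger_gap: 28.9
grip_force: 31.5
```

apply_moves(
  angular=[
    [0,0,0],
    [0,0,0],
    [0,0,0],
    [0,0,0],
    [0,0,0],
    [0,0,-0.3],
    [0,0,0],
    [0,0,0],
    [0,0,0],
    [0,0,0],
    [0,0,0],
    [0,0,0],
    [0,0,0],
  ],
  travel=[
    [0,0,0.3],
    [0,0,0.7],
    [0,0,0.7],
    [0,0,0.7],
    [0,0,0],
    [-0.38,-0.65,0],
    [-0.38,-0.65,0],
    [-0.38,-0.65,0],
    [-0.38,-0.65,0],
    [-0.38,-0.65,0],
    [-0.38,-0.65,0],
    [0,0,0],
    [0,0,0],
  ],
  jaw=[0.2,0.2,0.2,0.2,0.2,0.2,0.2,0.2,0.2,0.2,0.2,0.2,0.2],
)

```text
time: 12.75
tool_pos: [506.5, 110.7, 161.5]
tcp_rot: [-180.0, -0.0, 121.0]
ft_force: [0.8, 0.9, -0.2]
finger_gap: 28.7
grip_force: 31.0
```

apply_moves(
  angular=[
    [0,0,0],
    [0,0,0],
    [0,0,0],
    [0,0,0],
    [0,0,0],
    [0,0,0],
    [0,0,0],
  ],
  travel=[
    [0,0,-0.6],
    [0,0,-0.6],
    [0,0,-0.6],
    [0,0,-0.4],
    [0,0,-0.15],
    [0,0,0],
    [0,0,0],
  ],
  jaw=[0.2,0.2,0.2,0.2,0.2,0.2,0.2],
)

```text
time: 13.62
tool_pos: [507.3, 110.5, 68.9]
tcp_rot: [179.9, 0.0, 121.1]
ft_force: [0.3, -0.1, -0.2]
finger_gap: 28.6
grip_force: 31.0
```

apply_moves(
  angular=[
    [0,0,0],
    [0,0,0],
    [0,0,0],
    [0,0,0],
  ],
  travel=[
    [0,0,-0.06],
    [0,0,-0.06],
    [0,0,0],
    [0,0,0],
  ],
  jaw=[0.2,0.2,0.2,0.2],
)

```text
time: 14.12
tool_pos: [507.0, 110.3, 64.0]
tcp_rot: [179.9, 0.0, 121.0]
ft_force: [-3.1, -0.7, 5.9]
finger_gap: 28.9
grip_force: 31.4
```

apply_moves(
  angular=[
    [0,0,0],
    [0,0,0],
    [0,0,0],
    [0,0,0],
    [0,0,0],
    [0,0,0],
    [0,0,0],
    [0,0,0],
    [0,0,0],
    [0,0,0],
    [0,0,0],
    [0,0,0.3],
    [0,0,0],
    [0,0,0],
    [0,0,0],
    [0,0,0],
    [0,0,0],
    [0,0,0],
  ],
  travel=[
    [0,0,0],
    [0,0,0],
    [0,0,0],
    [0,0,0],
    [0,0,0],
    [0,0,0],
    [0,0,0.4],
    [0,0,0.7],
    [0,0,0.7],
    [0,0,0.65],
    [0,0,0],
    [0.62,0.53,0],
    [0.62,0.53,0],
    [0.62,0.53,0],
    [0.62,0.52,0],
    [0.63,0.52,0],
    [0,0,0],
    [0,0,0],
  ],
  jaw=[0.4,0.5,0.8,1,1,1,1,1,1,1,1,1,1,1,1,1,1,1],
)

```text
time: 16.38
tool_pos: [630.1, 215.2, 160.1]
tcp_rot: [-179.9, -0.0, 123.5]
ft_force: [0.4, -0.4, 0.0]
finger_gap: 85.5
grip_force: 0.0
```

Run:
```python
from h import *
from bench import r
s=r.snapshot("scene");cv2.imwrite("pics/g3.png",cv2.resize(s["color"][150:300,180:420,::-1],None,fx=2.5,fy=2.5))
```

```text
(no output)
```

View pics/g3.png

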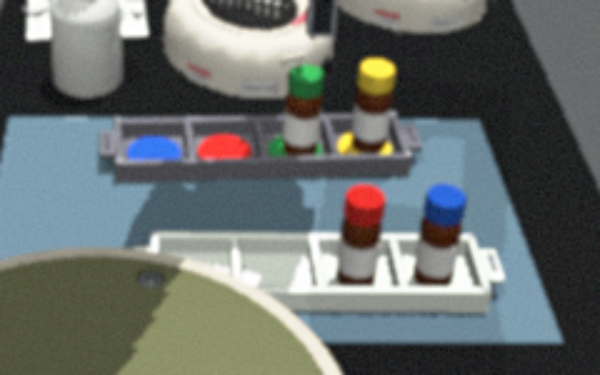

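Red at (360,240) and blue at (440,240) stand upright in the two right-hand bays. Green is next.

apply_moves(
  angular=[
    [0,0,0],
    [0,0,0],
    [0,0,0],
    [0,0,0],
    [0,0,0],
    [0,0,0],
    [0,0,0],
    [0,0,0],
    [0,0,0],
    [0,0,0],
    [0,0,0],
    [0,0,0],
  ],
  travel=[
    [0.02,0,-0.6],
    [0,0,-0.6],
    [0,0,-0.6],
    [0,0,-0.57],
    [0,0,0],
    [0,0,0],
    [0,0,0],
    [0,0,0],
    [0,0,0],
    [0,0,0],
    [0,0,0],
    [0,0,0],
  ],
  jaw=[1,1,1,1,1,0.3,0.3,0.3,0.3,0.3,0.3,0.2],
  force=30,
)

```text
time: 17.92
tool_pos: [632.4, 215.7, 67.4]
tcp_rot: [179.9, 0.0, 123.5]
ft_force: [-1.8, -0.8, 5.9]
finger_gap: 29.1
grip_force: 29.6
```

apply_moves(
  angular=[
    [0,0,0],
    [0,0,0],
    [0,0,0],
    [0,0,0],
    [0,0,0],
    [0,0,-0.3],
    [0,0,0],
    [0,0,0],
    [0,0,0],
    [0,0,0],
    [0,0,0],
    [0,0,0],
    [0,0,0],
  ],
  travel=[
    [0,0,0.3],
    [0,0,0.7],
    [0,0,0.7],
    [0,0,0.7],
    [0,0,0],
    [-0.65,-0.22,0],
    [-0.65,-0.22,0],
    [-0.65,-0.22,0],
    [-0.65,-0.23,0],
    [-0.65,-0.23,0],
    [-0.65,-0.23,0],
    [0,0,0],
    [0,0,0],
  ],
  jaw=[0.2,0.2,0.2,0.2,0.2,0.2,0.2,0.2,0.2,0.2,0.2,0.2,0.2],
)

```text
time: 19.55
tool_pos: [475.8, 161.6, 161.9]
tcp_rot: [-180.0, -0.0, 121.0]
ft_force: [0.0, 0.6, 0.1]
finger_gap: 29.2
grip_force: 29.7
```

apply_moves(
  angular=[
    [0,0,0],
    [0,0,0],
    [0,0,0],
    [0,0,0],
    [0,0,0],
    [0,0,0],
    [0,0,0],
  ],
  travel=[
    [0,0,-0.6],
    [0,0,-0.6],
    [0,0,-0.6],
    [0,0,-0.4],
    [0,0,-0.15],
    [0,0,0],
    [0,0,0],
  ],
  jaw=[0.2,0.2,0.2,0.2,0.2,0.2,0.2],
)

```text
time: 20.42
tool_pos: [476.5, 161.7, 69.3]
tcp_rot: [179.9, 0.0, 121.0]
ft_force: [-0.0, -0.8, -0.8]
finger_gap: 29.0
grip_force: 29.7
```

apply_moves(
  angular=[
    [0,0,0],
    [0,0,0],
    [0,0,0],
    [0,0,0],
  ],
  travel=[
    [0,0,-0.06],
    [0,0,-0.06],
    [0,0,0],
    [0,0,0],
  ],
  jaw=[0.2,0.2,0.2,0.2],
)

```text
time: 20.92
tool_pos: [476.1, 161.6, 64.2]
tcp_rot: [180.0, 0.0, 121.0]
ft_force: [-2.0, -1.1, 5.1]
finger_gap: 29.1
grip_force: 29.0
```

apply_moves(
  angular=[
    [0,0,0],
    [0,0,0],
    [0,0,0],
    [0,0,0],
    [0,0,0],
    [0,0,0],
    [0,0,0],
    [0,0,0],
    [0,0,0],
    [0,0,0],
    [0,0,0],
    [0,0,0.3],
    [0,0,0],
    [0,0,0],
    [0,0,0],
    [0,0,0],
    [0,0,0],
    [0,0,0],
    [0,0,0],
  ],
  travel=[
    [0,0,0],
    [0,0,0],
    [0,0,0],
    [0,0,0],
    [0,0,0],
    [0,0,0],
    [0,0,0.4],
    [0,0,0.7],
    [0,0,0.7],
    [0,0,0.65],
    [0,0,0],
    [0.8,0.02,0],
    [0.8,0.02,0],
    [0.8,0.02,0],
    [0.8,0.02,0],
    [0.8,0.02,0],
    [0.79,0.02,0],
    [0,0,0],
    [0,0,0],
  ],
  jaw=[0.4,0.5,0.8,1,1,1,1,1,1,1,1,1,1,1,1,1,1,1,1],
)

```text
time: 23.3
tool_pos: [666.4, 166.3, 160.4]
tcp_rot: [-179.9, -0.1, 123.4]
ft_force: [0.0, -0.0, 0.7]
finger_gap: 85.3
grip_force: 0.0
```

Run:
```python
from h import *
from bench import r
s=r.snapshot("scene");cv2.imwrite("pics/g4.png",cv2.resize(s["color"][150:300,180:420,::-1],None,fx=2.5,fy=2.5))
```

```text
(no output)
```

View pics/g4.png

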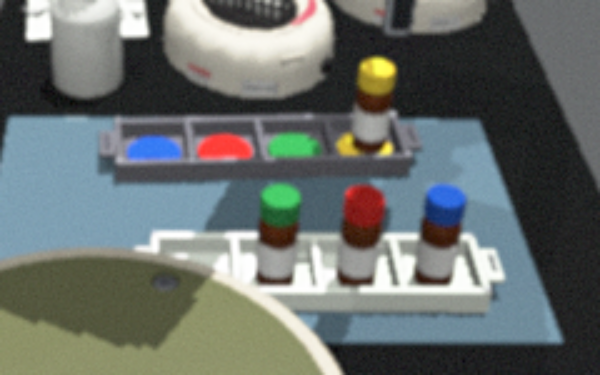

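Green at (278,240), red at (360,240) and blue at (440,240) are all upright in their bays. Yellow is last.

apply_moves(
  angular=[
    [0,0,0],
    [0,0,0],
    [0,0,0],
    [0,0,0],
    [0,0,0],
    [0,0,0],
    [0,0,0],
    [0,0,0],
    [0,0,0],
    [0,0,0],
    [0,0,0],
    [0,0,0],
  ],
  travel=[
    [0,0.02,-0.6],
    [0,0,-0.6],
    [0,0,-0.6],
    [0,0,-0.57],
    [0,0,0],
    [0,0,0],
    [0,0,0],
    [0,0,0],
    [0,0,0],
    [0,0,0],
    [0,0,0],
    [0,0,0],
  ],
  jaw=[1,1,1,1,1,0.3,0.3,0.3,0.3,0.3,0.3,0.2],
  force=30,
)

```text
time: 24.85
tool_pos: [668.0, 167.2, 67.9]
tcp_rot: [179.9, 0.0, 123.4]
ft_force: [-1.2, -0.1, 6.3]
finger_gap: 29.0
grip_force: 29.8
```

apply_moves(
  angular=[
    [0,0,0],
    [0,0,0],
    [0,0,0],
    [0,0,0],
    [0,0,0],
    [0,0,-0.3],
    [0,0,0],
    [0,0,0],
    [0,0,0],
    [0,0,0],
    [0,0,0],
    [0,0,0],
    [0,0,0],
    [0,0,0],
  ],
  travel=[
    [0,0,0.3],
    [0,0,0.7],
    [0,0,0.7],
    [0,0,0.7],
    [0,0,0],
    [-0.79,0.16,0],
    [-0.79,0.16,0],
    [-0.79,0.16,0],
    [-0.79,0.16,0],
    [-0.79,0.16,0],
    [-0.79,0.16,0],
    [-0.81,0.19,0],
    [0,0,0],
    [0,0,0],
  ],
  jaw=[0.2,0.2,0.2,0.2,0.2,0.2,0.2,0.2,0.2,0.2,0.2,0.2,0.2,0.2],
)

```text
time: 26.6
tool_pos: [445.4, 213.0, 162.3]
tcp_rot: [-180.0, 0.0, 121.1]
ft_force: [0.0, 1.2, -0.3]
finger_gap: 28.5
grip_force: 29.9
```

apply_moves(
  angular=[
    [0,0,0],
    [0,0,0],
    [0,0,0],
    [0,0,0],
    [0,0,0],
    [0,0,0],
    [0,0,0],
  ],
  travel=[
    [0,0,-0.6],
    [0,0,-0.6],
    [0,0,-0.6],
    [0,0,-0.4],
    [0,0,-0.15],
    [0,0,0],
    [0,0,0],
  ],
  jaw=[0.2,0.2,0.2,0.2,0.2,0.2,0.2],
)

```text
time: 27.48
tool_pos: [446.1, 213.4, 69.7]
tcp_rot: [179.9, 0.0, 121.0]
ft_force: [-0.8, 0.7, -0.1]
finger_gap: 28.5
grip_force: 29.9
```

apply_moves(
  angular=[
    [0,0,0],
    [0,0,0],
    [0,0,0],
    [0,0,0],
  ],
  travel=[
    [0,0,-0.06],
    [0,0,-0.06],
    [0,0,0],
    [0,0,0],
  ],
  jaw=[0.2,0.2,0.2,0.2],
)

```text
time: 27.98
tool_pos: [445.8, 213.4, 64.9]
tcp_rot: [179.9, 0.0, 121.1]
ft_force: [-2.6, -1.5, 7.2]
finger_gap: 28.8
grip_force: 30.7
```

apply_moves(
  angular=[
    [0,0,0],
    [0,0,0],
    [0,0,0],
    [0,0,0],
    [0,0,0],
    [0,0,0],
    [0,0,0],
    [0,0,0],
    [0,0,0],
    [0,0,0],
    [0,0,0],
    [0,0,0],
    [0,0,0],
    [0,0,0],
    [0,0,0],
    [0,0,0],
    [0,0,0],
    [0,0,0],
    [0,0,0],
  ],
  travel=[
    [0,0,0],
    [0,0,0],
    [0,0,0],
    [0,0,0],
    [0,0,0],
    [0,0,0],
    [0,0,0.4],
    [0,0,0.7],
    [0,0,0.7],
    [0,0,0.7],
    [0,0,0.9],
    [0,0,0.9],
    [-0.4,0.8,0.2],
    [-0.4,0.8,0.2],
    [-0.4,0.8,0],
    [-0.4,0.8,0],
    [-0.4,0.8,0],
    [0,0,0],
    [0,0,0],
  ],
  jaw=[0.4,0.5,0.8,1,1,1,1,1,1,1,1,1,1,1,1,1,1,1,1],
)

```text
time: 30.35
tool_pos: [365.5, 372.9, 252.6]
tcp_rot: [180.0, 0.0, 121.1]
ft_force: [0.8, 0.3, 1.3]
finger_gap: 85.7
grip_force: 0.0
```

Run:
```python
from h import *
from bench import r
f=[]
for n,(x,y) in dict(scene=(100,140),top=(130,80)).items():
    s=r.snapshot(n);f.append(cv2.resize(s["color"][y:y+170,x:x+290,::-1],None,fx=1.7,fy=1.7))
cv2.imwrite("pics/g5.png",np.vstack(f))
```

```text
(no output)
```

View pics/g5.png

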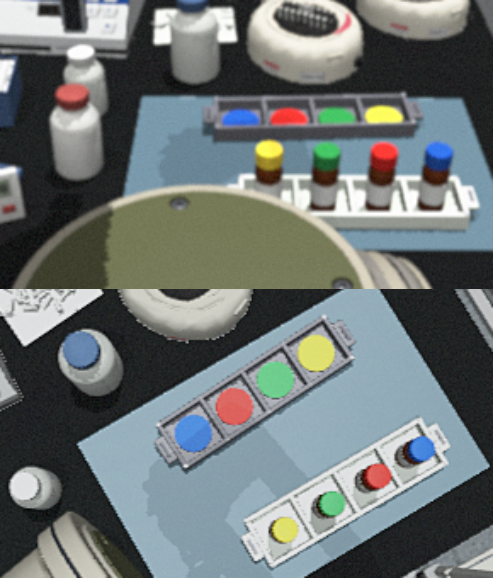

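The white rack now reads yellow, green, red, blue from left to right. All four vials are upright inside their bays, the bottles are untouched, and the gripper is clear.

```bash
python3 -c "
from bench import r
print(r.hand_in())"
```

```text
the job is handed in; nothing more can be done
None
```

The four vials stand upright in the white rack in reversed order (yellow, green, red, blue from left to right), each released in its own bay; the bottles were left alone, and the job was handed in at about 30 s on the robot's clock.

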